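Set a guarded fan-speed selector to the red mark

ROBOT

A 6-joint arm with a two-finger parallel gripper is mounted at the origin on the work surface. World frame = base frame: x ahead of the robot, y to its left, z up, the work surface at z = 0. Lengths are in m, angles in rad, forces in N, time in s.
With the tool pointing down it reaches from about 0.25 to 0.775 m from the base axis. Payload 4 kg.
Tool frame: the origin (TCP) lies at the very end of the fingers, on their centre line; the grasp point (between the pads) lies 19 mm behind it (robot.hold_point_z is the distance from the TCP to the grasp point, in m); z points along the fingers, y is the line along which they close (so a half turn about z gives the same grasp; the last joint's range is limited). The gripper opens to 94 mm and grips with 3 to 60 N. Pads are 16 mm wide; open, the fingers measure 119 mm over their backs; the gripper's body (75 mm by 177 mm) begins 78 mm behind the grasp point.
Start: joints at [1.015, 0.087, 1.371, -0, 1.684, -0.103], TCP at [0.241, 0.495, 0.173] pointing down, gripper open.
Joint ranges: [-3.1, 3.1], [-0.76, 2.03], [0.27, 2.55], [-1.08, 4.22], [0.17, 2.65], [-2.57, 2.57]. Speed limits (rad/s): [2.79, 2.79, 3.14, 3.14, 3.14, 3.14].

INTERFACE

Orientations are given as [roll, pitch, yaw] about the fixed x, y, z axes, in that order (R = Rz(yaw) Ry(pitch) Rx(roll)).
In Python, from bench import robot gives the robot as it stands.
- The arm moves only by the tool carry_out, never from a script. Its argument "steps" is a list of rows, each a list of 3 entries, a list of its own where there are three numbers: the shift along the tool's x, y, z in m, then the turn about the tool's z in units of 10 degrees (1.0 is 10 degrees), then the closure, from -1 (fully open) to 1 (shut). In form: [[[tx, ty, tz], roll, jaw], ...]. A call has 1 to 10 rows; each row is the pose to reach, as a shift and turn from the pose commanded when the call began, along the tool's axes at that moment; what a row does not reach only later rows make up. A row lasts 1/8 s, in which the tool goes at most 62.5 mm and 10.7 degrees, less where a joint would pass 70% of its speed; a pose out of reach is approached as far as the arm can. A call with a gripper value outside its range is refused whole. The fingers move at their own pace and stop on an object; the grip force is fixed at half the most. Time passes only in rows, so rows that repeat a pose let the fingers close. It gives the time, the measured TCP pose, the force, the opening and the grip force at its end, in the units of the state.
- robot.get_obs(): the state, without advancing time (a new reading comes with each control period).
- robot.snapshot(name): name is "side" or "top" or "wrist"; returns a dict with "image" (480x640x3 uint8, red, green, blue), "z_map" (480x640 float32, m along the optical axis (not along the pixel's ray), 0 where there is no reading), "mtx" (3x3 intrinsics, pixels), "R" (3x3) and "t" (3): a world point X has camera coordinates R X + t. Camera axes: x right, y down, z forward; pixel columns grow to the right and rows downward; lengths in m; the calibration is good to about 2 mm. A picture is of the moment at which its call begins.
- robot.close_job(): hands the job in; it is judged then, once.
The state is a dict: "time": time; "joint_positions": joint angles; "qvel": joint speeds; "joint_torque": joint torques, N m; "tool_pos": TCP position; "ee_rot": TCP orientation; "wrist_force": force on the tool from outside, world axes, zero at the start; "wrist_torque": the same for the moment, N m; "width": finger opening in m; "finger_force": force on a finger pad.
Only numpy, scipy, OpenCV 4.12 (cv2) and the standard library are available. Lean on these libraries where they do the work, as an engineer would, in place of code of your own. Each camera call takes 0.05 s, during which the arm holds its last target. There are 200 camera calls.

TASK

Move the brass weight out of the guard's way onto the cork strip of the grey fan controller, where it must stay standing. Then slide the clear guard fully open, turn the black selector until its pointer has clicked in at the red mark, and slide the guard fully shut over the dial again, leaving the oil lamp, coffee pot and mug where they stand.

Things in the scene. Friction and masses are not known exactly. Their poses are not given: they have to be found in the camera images.
- control_box: fixed grey control box, 280 (its x) by 360 (its y) mm, origin at the centre of its underside on the table, z up; its flat top is 60 mm above the table. A round white dial of radius 76 mm lies on the top, its axis at x = -40, y = -90 mm of this frame. The slotted +y half of the top takes the open guard; the brass weight starts there, in the guard's way
- cork_strip (a point): centre of the flush brown cork strip along the far (+x) edge of the box's top, at x = 92, y = 0, z = 60 mm of the control box. The strip spans x = 48 to 136 and y = -175 to 175 mm of the box; the guard reaches only to x = 42 mm, so it passes a weight that stands on the strip
- guard (a joint): slide of the clear guard along the control box's y, in m: 0 = fully shut (centred over the dial), 0.160 = fully open (end stop), towards the box's +y. May start up to 0.05 ajar. Rubs with about 2.5 N plus 8 N per m/s and stays where left. A clear hood 164 (x) by 156 (y) mm with dark edges, side walls along its x edges, open at its y ends; its roof is 100 mm above the table
- guard_fin (a point): centre of the top edge of the upright yellow fin in the middle of the guard's roof, moving with the guard. The fin is 56 mm along the box's x, 10 mm thick along the box's y and stands 22 mm above the roof (top 122 mm above the table); push it from either side, or pinch it
- selector (a joint): angle of the selector about its upright axis in rad, counter-clockwise from above; 0 = pointer along the control box's +x. Nine detents, at -4 to +4 times 32 degrees (0.5585 rad), with end stops just beyond. It starts in one of the middle three. It takes about 0.12 N m to leave a detent; past half-way it snaps into the next one, so bring it within 0.2 rad of a detent and let go
- selector_axis (a point): centre of the selector's top on its turning axis, 88 mm above the table. The selector is a black hub of radius 18 mm with a one-sided pointer bar, 12 mm wide, reaching 58 mm from the axis, its sides spanning heights 66 to 88 mm above the table, with a white stripe on top
- selector_aim (a point): the point the pointer aims at: in line with the pointer bar, 66 mm from the axis (8 mm beyond its end), 62 mm above the table. It lies over a mark's centre when the pointer is clicked in at that mark
- mark_red: fixed flat red disc on the dial, radius 8 mm, 2 mm thick, origin at the centre of its underside, 66 mm from the dial's axis. It lies at one of the six outer detents (angles +-2, +-3, +-4 times 32 degrees from the box's +x); like discs in yellow, green, blue, violet and black lie at the other five, in any order
- oil_lamp: loose oil lamp standing on the table off the box's -y end: brass foot of radius 40 mm, glass chimney, 190 mm high; origin at the centre of its underside; not to be disturbed
- coffee_pot: loose green coffee pot standing on the table off the box's +y end: radius 47 mm, spout and handle reach 73 mm from its axis, 148 mm high; origin at the centre of its underside; not to be disturbed
- mug: loose white mug standing on the table beyond the box's +x side: radius 38 mm, with a handle, 80 mm high; origin at the centre of its underside; not to be disturbed
- brass_weight: loose brass weight, about 0.2 kg, standing on the slotted half of the box's top: a round body of radius 20 mm and height 28 mm with a small knob (radius 11 mm) on top, 46 mm high in all (top 106 mm above the table); origin at the centre of its underside. It slides upright when pushed low on its side. To be left standing on the cork strip: its centre between x = 60 and 125 mm of the control box
There are look-alikes about, which are no part of the job. Several things have the shape of the brass_weight; the one meant has the colours described above.

How it is judged:
By the outcome, as a careful person would: the job done as asked, in the order asked, and still so for the second after the job is handed in, with the robot touching nothing.
It also fails if it takes over 64 s, if anything falls off the work surface, if the arm or the gripper's body presses on something with over 40 N, if the wrist force passes 120 N, or if a joint passes its speed limit or range.

## Working session

There is one attempt and no reset: what is moved stays moved. The work goes in short steps, Python scripts to look and compute and a tool call to move; the robot and the scene stay as the last step left them, time stands still between calls to the robot, and variables do not carry over. Pictures are saved under pics/ and viewed, at most 14 in all, crops included, and the job is handed in when it is done.

Besides the shell and the picture viewer there is one more tool, called by a JSON object that holds its "method" and its "body", one argument or row to a line. carry_out: Moves the arm, as the interface text tells. Its arguments: {"type":"object","properties":{"steps":{"type":"array","items":{"type":"array"}}},"required":["steps"]}

```bash
mkdir -p pics; ls; cat > h.py <<'E'
import numpy as np, cv2
from bench import robot
def cloud(s):
    z=s["z_map"];v,u=np.mgrid[:480,:640];K=s["mtx"]
    c=np.stack([(u-K[0,2])/K[0,0]*z,(v-K[1,2])/K[1,1]*z,z],-1)
    return (c-s["t"])@s["R"]   # R^T(c-t)
def ray(s,u,v,h):
    K=s["mtx"];d=s["R"].T@np.array([(u-K[0,2])/K[0,0],(v-K[1,2])/K[1,1],1]);o=-s["R"].T@s["t"]
    return o+d*(h-o[2])/d[2]
def px(s,X):
    c=s["R"]@np.array(X)+s["t"];p=s["mtx"]@c;return p[:2]/p[2]
def save(n,f):
    s=robot.snapshot(n);cv2.imwrite("pics/"+f,s["image"][:,:,::-1]);return s
E
python3 - <<'E'
from h import *
import pickle
for n in("top","side"):
    s=save(n,n+"0.png");pickle.dump(s,open(n+".pkl","wb"));print(n,-s["R"].T@s["t"],s["R"][2])
print(robot.get_obs())
E
```

```text
pics
top [0.37269395 0.03781455 1.04859587] [ 0.2173949   0.01369758 -0.97598762]
side [ 0.20070153 -0.4980557   0.91030619] [ 0.37923645  0.51737645 -0.7671384 ]
{'time': 0.1, 'joint_positions': array([ 1.01488848e+00,  8.78946435e-02,  1.37206609e+00,  2.26851602e-06,
        1.68360483e+00, -1.03099400e-01]), 'qvel': array([-0.00112365, -0.00125813, -0.00406696,  0.00039699,  0.00013941,
        0.00026224]), 'joint_torque': array([ 2.09682585e-03, -3.41253805e+01, -3.03300476e+01,  7.19698286e-02,
        3.03893373e-02, -7.71181135e-05]), 'tool_pos': array([0.24033334, 0.49410267, 0.17163267]), 'ee_rot': array([-3.13963045e+00, -2.05288690e-04,  2.68878426e+00]), 'wrist_force': array([0.19533862, 0.02296757, 0.33196564]), 'wrist_torque': array([0.03054693, 0.02490066, 0.06284382]), 'finger_force': 0.0, 'width': 0.09372878438218943}
```

View pics/top0.png

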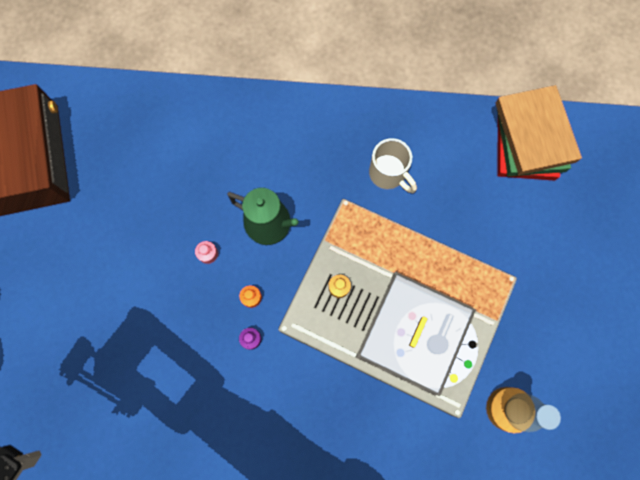

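View pics/side0.png

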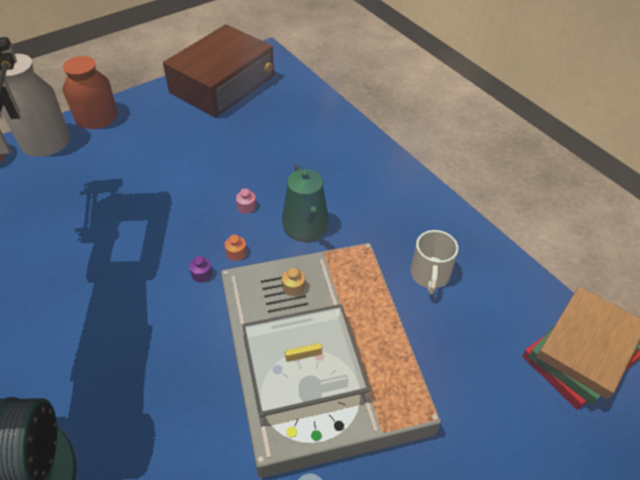

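The top view shows the box with corners at about (345,201), (515,278), (460,415) and (282,330). The weight is at (340,285), the yellow fin at (418,332) and the selector hub at (438,343). The side view agrees: the guard is ajar and the yellow, green and black marks are uncovered. Three tinted marks show under the guard, so I'll measure those next.

```bash
cat > m.py <<'E'
from h import *
import pickle
s=pickle.load(open("top.pkl","rb"));P=cloud(s);im=s["image"]
v,u=np.mgrid[:480,:640]
z=P[...,2];m=(abs(z-.06)<.006)&(u>270)&(u<530)&(v>190)&(v<425)
n,l,st,_=cv2.connectedComponentsWithStats(m.astype(np.uint8));k=1+np.argmax(st[1:,4]);m=l==k
m=cv2.morphologyEx(m.astype(np.uint8),cv2.MORPH_OPEN,np.ones((5,5)))>0
r=cv2.minAreaRect((P[m][:,:2]*1000).astype(np.float32));print("rect",r, np.median(z[m]))
# box +y: toward slotted (weight) side ; +x toward cork
bp=cv2.boxPoints(r)/1000;c=np.array(r[0])/1000
cork=P[260,420][:2]; wt=P[290,340][:2]
e=[bp[1]-bp[0],bp[2]-bp[1]];e.sort(key=np.linalg.norm)
ex=e[0]/np.linalg.norm(e[0]);ex*=np.sign(ex@(cork-c));ey=np.array([-ex[1],ex[0]])
print("c",c,"yaw",np.degrees(np.arctan2(ex[1],ex[0])),"wt side",ey@(wt-c))
np.savez("box.npz",c=c,ex=ex,ey=ey)
B=lambda X:np.array([(np.array(X)[:2]-c)@ex,(np.array(X)[:2]-c)@ey])*1000
hsv=cv2.cvtColor(im,cv2.COLOR_RGB2HSV)
w=(abs(u-340)<18)&(abs(v-285)<18)
for lo,hi in((.08,.092),(.1,.11)):
    q=P[w&(z>lo)&(z<hi)]
    if len(q): print("weight",lo,len(q),B((q.max(0)+q.min(0))/2),B(q.mean(0)))
fm=(abs(u-418)<14)&(abs(v-332)<24)&(hsv[...,1]>120)&(hsv[...,0]>20)&(hsv[...,0]<35)
print("fin",fm.sum(),B(ray(s,u[fm].mean(),v[fm].mean(),.118)))
for k in(-4,-3,-2,2,3,4):
    a=np.radians(32*k);X=c+ex*(-.04+.066*np.cos(a))+ey*(-.09+.066*np.sin(a))
    p=px(s,[*X,.062]);i=p.round().astype(int);print(k,p.round(),np.median(im[i[1]-2:i[1]+3,i[0]-2:i[0]+3].reshape(-1,3),axis=0))
for n,p,h in(("pot",(265,215),.1),("mug",(391,160),.08),("lamp",(513,410),.02)):print(n,B(ray(s,*p,h)))
hx=c-ex*.04-ey*.09;print("axis",hx,px(s,[*hx,.088]))
# pointer: bright stripe around hub
print("ptr tip",B(ray(s,447,318,.088)))
crop=im[250:420,340:500];cv2.imwrite("pics/crop0.png",cv2.resize(crop,None,fx=3.5,fy=3.5,interpolation=2)[:,:,::-1])
E
python3 m.py
```

```text
rect ((506.9294128417969, -95.78067016601562), (360.10650634765625, 280.4210510253906), 68.8352279663086) 0.05916954619768915
c [ 0.50692941 -0.09578067] yaw -21.16477 wt side 0.10561320202011167
weight 0.08 266 [-21.69739958 112.20821965] [-23.52857037 111.25958073]
weight 0.1 106 [-21.77484348 110.99849669] [-21.72010436 111.40616439]
fin 173 [-41.32854203 -45.52784094]
-4 [453. 378.] [245. 248.  96.]
-3 [468. 363.] [ 61. 195.  70.]
-2 [472. 344.] [19. 18. 17.]
2 [411. 315.] [237. 209. 220.]
3 [400. 331.] [222. 213. 234.]
4 [400. 352.] [202. 215. 239.]
pot [ 34.36689881 287.38441326]
mug [240.16004946 124.49653536]
lamp [ -82.99332936 -272.31554171]
axis [ 0.43713296 -0.16526776] [438.33217123 343.09110952]
ptr tip [  7.14530104 -86.76708476]
```

View pics/crop0.png

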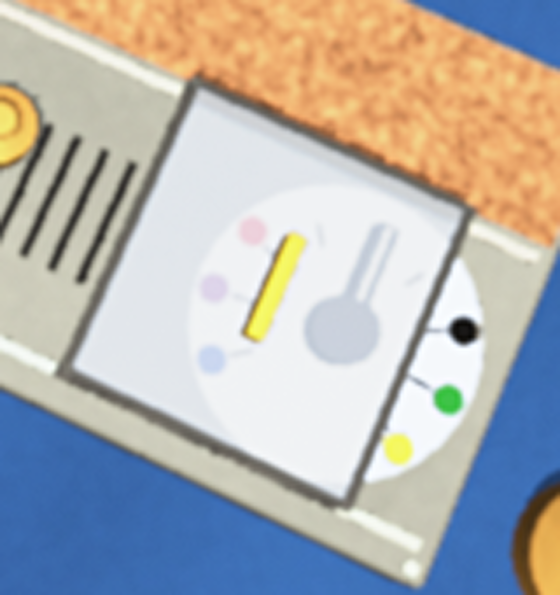

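Red is at +2 (64° CCW), the pointer is at 0° and the guard is about 45 mm ajar. I'll move over the weight first, turning the tool half round so the wrist has room for the later turn.

{"method": "carry_out", "body": {
  "steps": [
    [[-0.047,-0.031,0],1,-1],
    [[-0.093,-0.061,0],2,-1],
    [[-0.14,-0.092,0],3,-1],
    [[-0.187,-0.122,0],4,-1],
    [[-0.233,-0.153,0],5,-1],
    [[-0.28,-0.183,0],6,-1],
    [[-0.327,-0.214,0],7,-1],
    [[-0.373,-0.245,0],8,-1],
    [[-0.42,-0.275,0],9,-1],
    [[-0.467,-0.306,0],10,-1]
  ]
}}

```text
time: 1.35
tool_pos: [0.5271, 0.0135, 0.1722]
ee_rot: [-3.141, 0.0, 0.938]
wrist_force: [-0.4, 0.2, 1.0]
width: 0.094
finger_force: 0.0
```

{"method": "carry_out", "body": {
  "steps": [
    [[0,0,0],1,-1],
    [[0,0,0],2,-1],
    [[0,0,0],3,-1],
    [[0,0,0],4,-1],
    [[0,0,0],5,-1],
    [[0,0,0],6,-1],
    [[0,0,0],7,-1],
    [[0,0,0],7.5,-1],
    [[0,0,0],7.5,-1],
    [[0,0,0],7.5,-1]
  ]
}}

```text
time: 2.6
tool_pos: [0.5265, 0.0151, 0.1723]
ee_rot: [3.142, 0.001, -0.364]
wrist_force: [0.4, 1.3, -0.3]
width: 0.0941
finger_force: 0.0
```

```bash
cat >> h.py <<'E'
try:
    b=np.load("box.npz");c,ex,ey=b["c"],b["ex"],b["ey"]
    B=lambda X:np.array([(np.array(X)[:2]-c)@ex,(np.array(X)[:2]-c)@ey])*1000
except Exception: pass
def W(x,y): return c+ex*x/1000+ey*y/1000
def shift(x,y,z):
    "tool shift (m) from measured TCP to box point x,y mm, height z"
    from scipy.spatial.transform import Rotation as Ro
    o=robot.get_obs();R=Ro.from_euler("xyz",o["ee_rot"]).as_matrix()
    print("tcp box",B(o["tool_pos"]).round(1),o["tool_pos"].round(4),"yaw off box deg",round(float(np.degrees(o["ee_rot"][2]-np.arctan2(ex[1],ex[0]))),2),"q",o["joint_positions"].round(2),"w",round(o["width"],4),"t",o["time"])
    return (R.T@(np.array([*W(x,y),z])-o["tool_pos"])).round(4)
E
python3 - <<'E'
from h import *
print(shift(-21.7,111.2,.067))
s=save("wrist","w1.png")
E
```

```text
tcp box [-21.8 110.5] [0.5265 0.0151 0.1723] yaw off box deg 0.29 q [-0.08  0.04  1.43  0.    1.68  1.86] w 0.0941 t 2.6
[ 0.0002 -0.0007  0.1053]
```

View pics/w1.png

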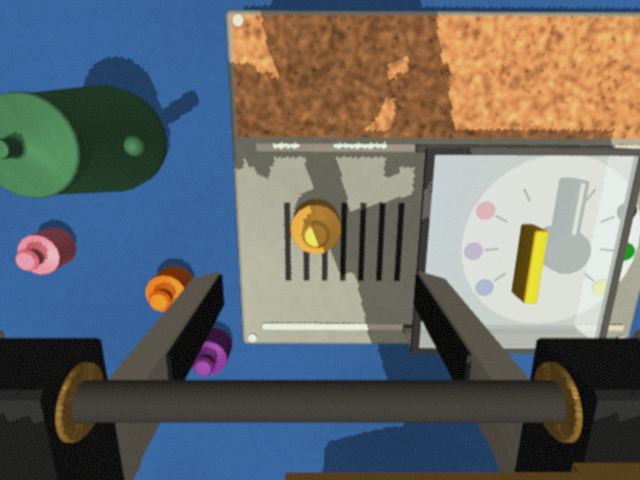

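The wrist view shows the weight at (315,228), centred between the fingers. The red mark is at (485,211), and the pointer lies along box +x at (570,205). Now I'll descend, grip, lift, carry to the strip and lower.

{"method": "carry_out", "body": {
  "steps": [
    [[0,-0.001,0.04],0,-1],
    [[0,-0.001,0.08],0,-1],
    [[0,-0.001,0.105],0,-1],
    [[0,-0.001,0.105],0,-1],
    [[0,-0.001,0.105],0,0.5],
    [[0,-0.001,0.105],0,1],
    [[0,-0.001,0.105],0,1],
    [[0,-0.001,0.105],0,1],
    [[0,-0.001,0.105],0,1],
    [[0,-0.001,0.105],0,1]
  ]
}}

```text
time: 3.9
tool_pos: [0.527, 0.0161, 0.0677]
ee_rot: [-3.142, 0.0, -0.366]
wrist_force: [0.8, -1.0, 0.0]
width: 0.0371
finger_force: 0.0
```

{"method": "carry_out", "body": {
  "steps": [
    [[0,0,-0.015],0,1],
    [[0,0,-0.025],0,1],
    [[0.03,0,-0.025],0,1],
    [[0.07,0,-0.025],0,1],
    [[0.1,0,-0.025],0,1],
    [[0.114,0,-0.025],0,1],
    [[0.114,0,-0.025],0,1],
    [[0.114,0,-0.025],0,1]
  ]
}}

```text
time: 4.9
tool_pos: [0.6328, -0.0242, 0.0929]
ee_rot: [-3.141, 0.001, -0.365]
wrist_force: [-0.0, 0.4, -0.3]
width: 0.0004
finger_force: 0.0
```

```bash
python3 - <<'E'
from h import *
print(shift(92,111,.068))
E
```

```text
tcp box [ 91.5 112.2] [ 0.6328 -0.0242  0.0929] yaw off box deg 0.24 q [-0.13  0.3   1.28  0.    1.56  1.81] w 0.0004 t 4.9
[0.0005 0.0012 0.0249]
```

The fingers were still closing when I lifted. I'll check where the weight is now.

```bash
python3 - <<'E'
from h import *
for n in ("top","side"):
    s=save(n,n+"1.png");P=cloud(s);hsv=cv2.cvtColor(s["image"],cv2.COLOR_RGB2HSV);z=P[...,2]
    X=(P[...,:2]-c)@ex*1000;Y=(P[...,:2]-c)@ey*1000
    for lo,hi in((.08,.092),(.1,.109)):
        q=(abs(X+20)<40)&(abs(Y-110)<45)&(z>lo)&(z<hi);print(n,q.sum(),B((P[q].max(0)+P[q].min(0))/2) if q.any() else "")
E
```

```text
top 0 
top 0 
side 273 [-23.32943505 111.7853598 ]
side 99 [-22.415476   111.25735375]
```

View pics/side1.png

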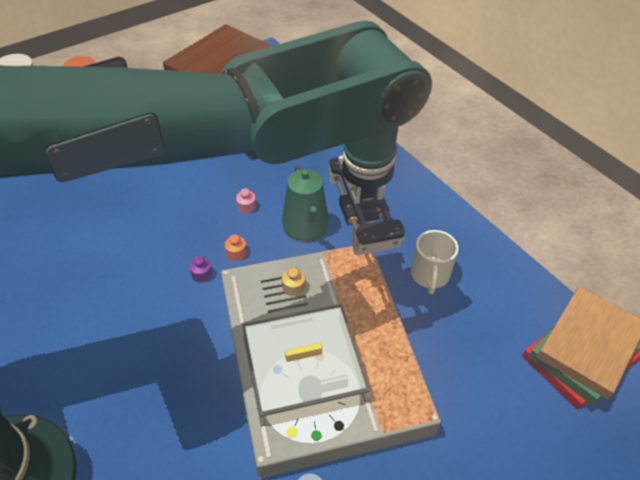

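The side view shows the weight unharmed at (293,280), box (-22,111). I'll go back and grip it again with more closing time, a little lower.

{"method": "carry_out", "body": {
  "steps": [
    [[0,0,-0.04],0,-1],
    [[-0.05,0.001,-0.045],0,-1],
    [[-0.1,0.001,-0.045],0,-1],
    [[-0.114,0.001,-0.045],0,-1],
    [[-0.114,0.001,-0.045],0,-1],
    [[-0.114,0.001,-0.045],0,-1],
    [[-0.114,0.001,-0.01],0,-1],
    [[-0.114,0.001,0.015],0,-1],
    [[-0.114,0.001,0.029],0,-1],
    [[-0.114,0.001,0.029],0,-1]
  ]
}}

```text
time: 6.25
tool_pos: [0.5265, 0.0149, 0.0624]
ee_rot: [3.141, 0.003, -0.366]
wrist_force: [-0.3, 0.2, 0.3]
width: 0.0936
finger_force: 0.0
```

{"method": "carry_out", "body": {
  "steps": [
    [[0,0,0],0,1],
    [[0,0,0],0,1],
    [[0,0,0],0,1],
    [[0,0,0],0,1],
    [[0,0,0],0,1],
    [[0,0,0],0,1],
    [[0,0,0],0,1],
    [[0,0,0],0,1],
    [[0,0,0],0,1]
  ]
}}

```text
time: 7.38
tool_pos: [0.527, 0.0156, 0.0639]
ee_rot: [-3.14, -0.0, -0.365]
wrist_force: [1.4, 1.4, 0.5]
width: 0.0185
finger_force: 30.0
```

Firm grip on the knob (30 N). I'll lift and carry.

{"method": "carry_out", "body": {
  "steps": [
    [[0,0,-0.012],0,1],
    [[0,0,-0.025],0,1],
    [[0.03,0,-0.025],0,1],
    [[0.06,0,-0.025],0,1],
    [[0.09,0,-0.025],0,1],
    [[0.114,0,-0.025],0,1],
    [[0.114,0,-0.025],0,1],
    [[0.114,0,-0.025],0,1]
  ]
}}

```text
time: 8.38
tool_pos: [0.6324, -0.0254, 0.0888]
ee_rot: [3.141, 0.001, -0.365]
wrist_force: [1.0, 0.7, -3.1]
width: 0.0185
finger_force: 30.0
```

```bash
python3 - <<'E'
from h import *
print(shift(92,111,.064))
s=save("side","side2.png");cv2.imwrite("pics/side2c.png",cv2.resize(s["image"][180:380,220:480],None,fx=2.5,fy=2.5)[:,:,::-1])
E
```

```text
tcp box [ 91.6 110.9] [ 0.6324 -0.0254  0.0888] yaw off box deg 0.23 q [-0.13  0.3   1.29  0.    1.55  1.81] w 0.0185 t 8.375
[ 0.0004 -0.0001  0.0248]
```

View pics/side2c.png

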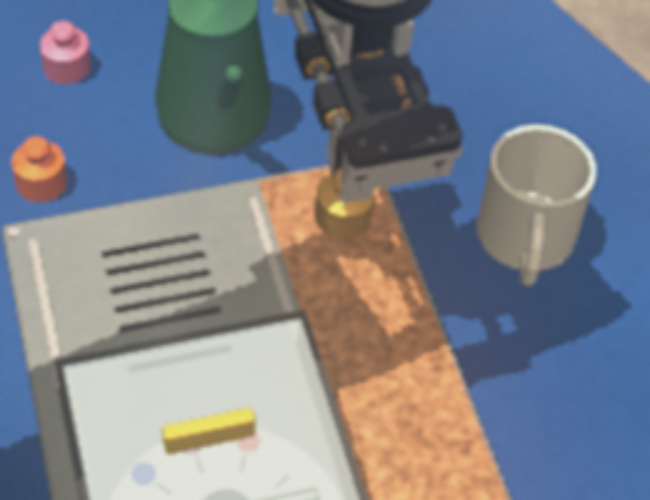

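The weight hangs upright in the gripper at (345,210). I'll lower it, release, and rise.

{"method": "carry_out", "body": {
  "steps": [
    [[0,0,0.01],0,1],
    [[0,0,0.018],0,1],
    [[0,0,0.023],0,1],
    [[0,0,0.0245],0,1],
    [[0,0,0.0245],0,1],
    [[0,0,0.0245],0,0.3],
    [[0,0,0.0245],0,-0.3],
    [[0,0,0.0245],0,-0.3],
    [[0,0,0.0245],0,-0.3],
    [[0,0,0.0245],0,-0.3]
  ]
}}

```text
time: 9.68
tool_pos: [0.6332, -0.0257, 0.0643]
ee_rot: [-3.141, -0.0, -0.366]
wrist_force: [-0.3, 0.1, 0.4]
width: 0.0605
finger_force: 0.0
```

{"method": "carry_out", "body": {
  "steps": [
    [[0,0,-0.025],0,-0.3],
    [[0,0,-0.06],0,-0.3],
    [[0,0,-0.09],0,-0.3],
    [[-0.03,0.04,-0.09],0,-0.3],
    [[-0.06,0.075,-0.09],0,-0.3],
    [[-0.1,0.115,-0.09],0,-0.3],
    [[-0.132,0.156,-0.09],0,-0.3],
    [[-0.132,0.156,-0.09],0,-0.3],
    [[-0.132,0.156,-0.09],0,-0.3]
  ]
}}

```text
time: 10.8
tool_pos: [0.4548, -0.124, 0.1545]
ee_rot: [-3.141, -0.001, -0.366]
wrist_force: [0.5, -0.4, 0.5]
width: 0.061
finger_force: 0.0
```

```bash
cat > chk.py <<'E'
from h import *
def weight(n):
    s=robot.snapshot(n);P=cloud(s);z=P[...,2];X=(P[...,:2]-c)@ex*1000;Y=(P[...,:2]-c)@ey*1000
    for lo,hi in((.08,.092),(.1,.109)):
        q=(abs(X-92)<45)&(abs(Y-110)<45)&(z>lo)&(z<hi);print(n,"weight",q.sum(),B((P[q].max(0)+P[q].min(0))/2) if q.any() else "")
    return s,P
E
python3 - <<'E'
from chk import *
s,P=weight("top");s,P=weight("side")
u,v=np.meshgrid(range(640),range(480));hsv=cv2.cvtColor(s["image"],cv2.COLOR_RGB2HSV)
z=P[...,2];X=(P[...,:2]-c)@ex*1000;Y=(P[...,:2]-c)@ey*1000
q=(abs(X+40)<45)&(abs(Y+45)<30)&(z>.112)&(z<.126);print("fin",q.sum(),X[q].mean() if q.any() else "",Y[q].mean() if q.any() else "")
print(shift(-40,-45.5,.104))
E
```

```text
top weight 245 [ 91.8103795  110.83129097]
top weight 102 [ 91.77906865 111.30381704]
side weight 245 [ 90.70910987 112.2475249 ]
side weight 95 [ 89.96981715 110.97986153]
fin 263 -44.70983016915644 -46.91411847703742
tcp box [-38.2 -44.7] [ 0.4551 -0.1237  0.1542] yaw off box deg 0.28 q [-0.39 -0.08  1.58  0.    1.65  1.55] w 0.061 t 10.9
[-0.0018  0.0008  0.0502]
```

The weight stands at box (92,111). Next I'll pinch the fin and open the guard.

{"method": "carry_out", "body": {
  "steps": [
    [[-0.002,0.001,0.025],0,-0.3],
    [[-0.002,0.001,0.049],0,-0.3],
    [[-0.002,0.001,0.049],0,-0.3],
    [[-0.002,0.001,0.049],0,1],
    [[-0.002,0.001,0.049],0,1],
    [[-0.002,0.001,0.049],0,1],
    [[-0.002,0.001,0.049],0,1],
    [[-0.002,0.001,0.049],0,1],
    [[-0.002,0.001,0.049],0,1],
    [[-0.002,0.001,0.049],0,1]
  ]
}}

```text
time: 12.15
tool_pos: [0.4519, -0.1244, 0.1052]
ee_rot: [-3.142, -0.0, -0.366]
wrist_force: [0.3, -0.1, -0.7]
width: 0.0005
finger_force: 0.0
```

{"method": "carry_out", "body": {
  "steps": [
    [[0,-0.01,0],0,1],
    [[0,-0.03,0],0,1],
    [[0,-0.05,0],0,1],
    [[0,-0.07,0],0,1],
    [[0,-0.09,0],0,1],
    [[0,-0.105,0],0,1],
    [[0,-0.112,0],0,1],
    [[0,-0.115,0],0,1],
    [[0,-0.117,0],0,1],
    [[0,-0.117,0],0,1]
  ]
}}

```text
time: 13.4
tool_pos: [0.4937, -0.0154, 0.1052]
ee_rot: [3.142, -0.0, -0.366]
wrist_force: [-0.4, 0.3, 0.3]
width: 0.0005
finger_force: 0.0
```

```bash
python3 - <<'E'
from h import *
print(shift(-40,70,.104),robot.get_obs()["wrist_force"],robot.get_obs()["finger_force"])
E
```

```text
tcp box [-41.4  70.2] [ 0.4937 -0.0154  0.1052] yaw off box deg 0.19 q [-0.15 -0.01  1.61 -0.    1.55  1.79] w 0.0005 t 13.4
[0.0014 0.0002 0.0012] [-0.36465332  0.30097149  0.27783002] 0.0
```

The jaws closed on nothing, so the fingertips seem to sit higher than the reported TCP. I'll measure the tips with the cameras.

```bash
python3 - <<'E'
from chk import *
for n in("side","top"):
    s,P=weight(n);z=P[...,2];X=(P[...,:2]-c)@ex*1000;Y=(P[...,:2]-c)@ey*1000
    q=(abs(X+40)<50)&(abs(Y-70)<70)&(z>.103)&(z<.3)
    h,e=np.histogram(z[q],bins=np.arange(.1,.22,.006));print(dict(zip(e.round(3),h)))
    hsv=cv2.cvtColor(s["image"],cv2.COLOR_RGB2HSV)
    f=(hsv[...,0]>22)&(hsv[...,0]<34)&(hsv[...,1]>150)&(abs(X+40)<60)&(abs(Y)<110)&(z>.09);print("fin",f.sum(),X[f].mean(),Y[f].mean(),np.percentile(z[f],[5,50,95]))
    if n=="side":
        a=s["image"][180:440,200:460];cv2.imwrite("pics/s3.png",cv2.resize(a,None,fx=2.3,fy=2.3)[:,:,::-1])
E
```

```text
side weight 254 [ 90.00528091 111.93606772]
side weight 97 [ 90.38868985 112.51540144]
{np.float64(0.1): np.int64(11), np.float64(0.106): np.int64(0), np.float64(0.112): np.int64(0), np.float64(0.118): np.int64(0), np.float64(0.124): np.int64(0), np.float64(0.13): np.int64(0), np.float64(0.136): np.int64(0), np.float64(0.142): np.int64(0), np.float64(0.148): np.int64(0), np.float64(0.154): np.int64(0), np.float64(0.16): np.int64(0), np.float64(0.166): np.int64(0), np.float64(0.172): np.int64(0), np.float64(0.178): np.int64(0), np.float64(0.184): np.int64(0), np.float64(0.19): np.int64(0), np.float64(0.196): np.int64(0), np.float64(0.202): np.int64(0), np.float64(0.208): np.int64(0)}
fin 5 -29.22486492320973 -47.865331333655185 [0.1189026  0.12131845 0.12236198]
top weight 0 
top weight 0 
{np.float64(0.1): np.int64(5), np.float64(0.106): np.int64(0), np.float64(0.112): np.int64(0), np.float64(0.118): np.int64(0), np.float64(0.124): np.int64(0), np.float64(0.13): np.int64(0), np.float64(0.136): np.int64(0), np.float64(0.142): np.int64(0), np.float64(0.148): np.int64(0), np.float64(0.154): np.int64(0), np.float64(0.16): np.int64(0), np.float64(0.166): np.int64(0), np.float64(0.172): np.int64(0), np.float64(0.178): np.int64(0), np.float64(0.184): np.int64(0), np.float64(0.19): np.int64(0), np.float64(0.196): np.int64(0), np.float64(0.202): np.int64(0), np.float64(0.208): np.int64(0)}<stdin>:7: RuntimeWarning: Mean of empty slice.
  ret = ret.dtype.type(ret / rcount)
Traceback (most recent call last):
IndexError: index -1 is out of bounds for axis 0 with size 0
```

View pics/s3.png

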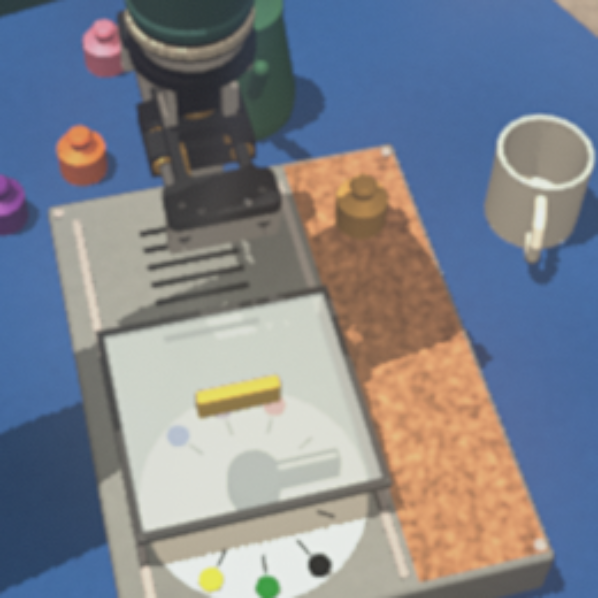

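```bash
python3 - <<'E'
from h import *
s=robot.snapshot("side");o=robot.get_obs()["tool_pos"]
for z in(.1,.105,.115,.125,.135,.15,.18,.2):print(z,((px(s,[o[0],o[1],z])-[200,180])*2.3).round())
print(robot.hold_point_z)
s=robot.snapshot("wrist");cv2.imwrite("pics/w3.png",s["image"][:,:,::-1]);print(-s["R"].T@s["t"],px(s,o),px(s,o+[0,0,.024]))
E
```

```text
0.1 [202. 264.]
0.105 [202. 260.]
0.115 [202. 252.]
0.125 [201. 244.]
0.135 [201. 235.]
0.15 [201. 223.]
0.18 [199. 196.]
0.2 [199. 177.]
0.0188
[ 0.56644337 -0.04268364  0.31701878] [319.10185752 265.01208639] [319.2274685  281.16707217]
```

View pics/w3.png

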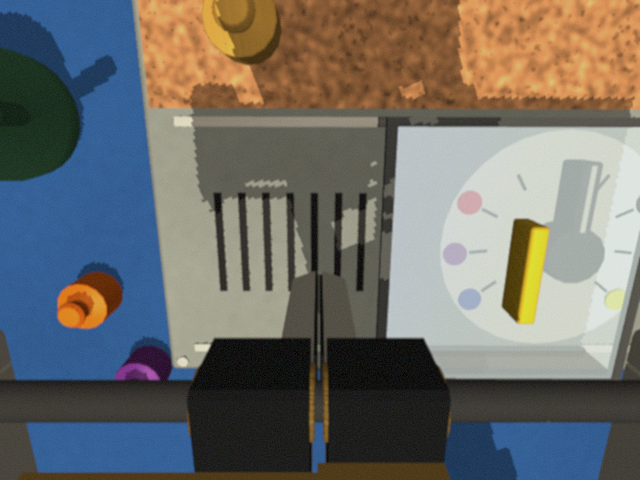

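```bash
python3 - <<'E'
from h import *
s=robot.snapshot("wrist");o=robot.get_obs()["tool_pos"]
for d in(0,.008):
  for dz in(0,.01,.02,.03):print(d,dz,px(s,[*(o[:2]+ex*d),o[2]+dz]).round(),px(s,[*(o[:2]+ex*d+ey*.0125),o[2]+dz]).round())
g=cv2.cvtColor(s["image"],cv2.COLOR_RGB2GRAY);print(g[262:300:2,300],g[262:300:2,338])
a=s["image"][230:350,260:380];cv2.imwrite("pics/w3c.png",cv2.resize(a,None,fx=5,fy=5,interpolation=2)[:,:,::-1])
E
```

```text
0 0 [319. 265.] [297. 265.]
0 0.01 [319. 271.] [296. 271.]
0 0.02 [319. 278.] [295. 278.]
0 0.03 [319. 286.] [294. 286.]
0.008 0 [319. 252.] [297. 252.]
0.008 0.01 [319. 257.] [296. 257.]
0.008 0.02 [319. 264.] [295. 264.]
0.008 0.03 [319. 271.] [294. 271.]
[161 161 164 159 161 167 160 113  76  80  76  79  77  77  78  79  81  79
  79] [23 11 24 15 15 18 26 58 77 82 80 82 77 82 81 83 78 79 82]
```

View pics/w3c.png

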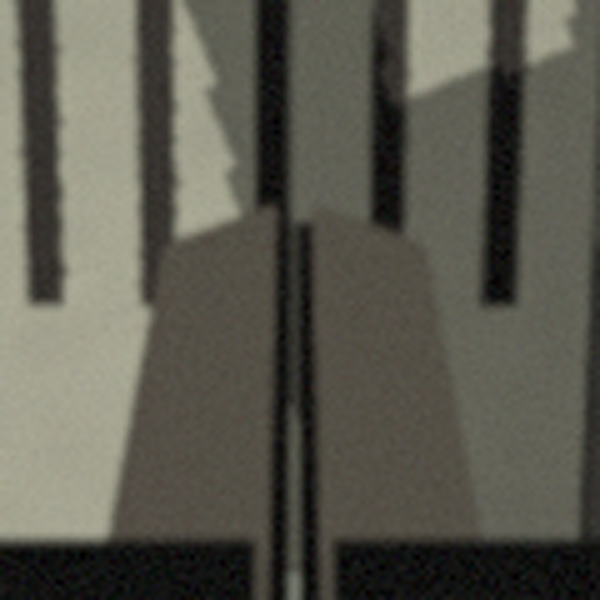

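The wrist close-up shows the fingertip edge at row ~271, so the real tips are about 25 mm above the reported TCP, which agrees with the knob grip. I'll allow for this and pinch the fin again, lowering step by step.

{"method": "carry_out", "body": {
  "steps": [
    [[0,0,-0.03],0,-0.3],
    [[0.001,0.03,-0.03],0,-0.3],
    [[0.001,0.07,-0.03],0,-0.3],
    [[0.001,0.1,-0.03],0,-0.3],
    [[0.001,0.116,-0.03],0,-0.3],
    [[0.001,0.116,-0.03],0,-0.3],
    [[0.001,0.116,0],0,-0.3],
    [[0.001,0.116,0.01],0,-0.3],
    [[0.001,0.116,0.015],0,-0.3],
    [[0.001,0.116,0.015],0,-0.3]
  ]
}}

```text
time: 14.9
tool_pos: [0.4535, -0.1234, 0.0904]
ee_rot: [-3.141, -0.0, -0.365]
wrist_force: [-0.2, -1.2, -0.2]
width: 0.0611
finger_force: 0.0
```

{"method": "carry_out", "body": {
  "steps": [
    [[0,0,0.003],0,-0.3],
    [[0,0,0.007],0,-0.3],
    [[0,0,0.007],0,1],
    [[0,0,0.007],0,1],
    [[0,0,0.007],0,1],
    [[0,0,0.007],0,1],
    [[0,0,0.007],0,1],
    [[0,0,0.007],0,1],
    [[0,0,0.007],0,1],
    [[0,0,0.007],0,1]
  ]
}}

```text
time: 16.15
tool_pos: [0.4533, -0.1234, 0.0832]
ee_rot: [-3.141, -0.0, -0.365]
wrist_force: [0.8, 1.4, 0.2]
width: 0.0094
finger_force: 30.0
```

The fin is gripped. Opening the guard now.

{"method": "carry_out", "body": {
  "steps": [
    [[0,-0.008,0],0,1],
    [[0,-0.025,0],0,1],
    [[0,-0.045,0],0,1],
    [[0,-0.065,0],0,1],
    [[0,-0.085,0],0,1],
    [[0,-0.1,0],0,1],
    [[0,-0.11,0],0,1],
    [[0,-0.114,0],0,1],
    [[0,-0.116,0],0,1],
    [[0,-0.116,0],0,1]
  ]
}}

```text
time: 17.4
tool_pos: [0.4951, -0.0154, 0.0833]
ee_rot: [-3.141, -0.001, -0.366]
wrist_force: [1.6, -2.2, -1.6]
width: 0.0092
finger_force: 30.0
```

```bash
python3 - <<'E'
from h import *
print(shift(-40,70,.083),robot.get_obs()["wrist_force"]@[*ey,0],robot.get_obs()["finger_force"])
E
```

```text
tcp box [-40.   70.7] [ 0.4951 -0.0154  0.0833] yaw off box deg 0.2 q [-0.15  0.    1.64  0.    1.5   1.79] w 0.0092 t 17.4
[0.     0.0007 0.0003] -1.4857287240526722 29.99916583299637
```

{"method": "carry_out", "body": {
  "steps": [
    [[0,-0.002,0],0,1],
    [[0,-0.004,0],0,1],
    [[0,-0.004,0],0,1]
  ]
}}

```text
time: 17.77
tool_pos: [0.4952, -0.015, 0.0832]
ee_rot: [3.135, -0.0, -0.367]
wrist_force: [-0.2, -9.5, 0.0]
width: 0.0096
finger_force: 30.0
```

```bash
python3 - <<'E'
from h import *
print(shift(-40,70,.083),robot.get_obs()["wrist_force"]@[*ey,0],robot.get_obs()["finger_force"])
E
```

```text
tcp box [-40.1  71.1] [ 0.4952 -0.015   0.0832] yaw off box deg 0.13 q [-0.14  0.    1.64 -0.01  1.5   1.8 ] w 0.0096 t 17.775
[0.0001 0.0011 0.0002] -8.985189926037009 30.010352432727814
```

The guard is hard against its end stop. I'll release, rise, move over the pointer bar and check the bar angle.

{"method": "carry_out", "body": {
  "steps": [
    [[0,0.004,0],0,1],
    [[0,0.004,0],0,-0.3],
    [[0,0.004,0],0,-0.3],
    [[0,0.004,0],0,-0.3],
    [[0,0.004,0],0,-0.3],
    [[0,0.004,-0.03],0,-0.3],
    [[0,0.004,-0.06],0,-0.3],
    [[0.01,0.05,-0.06],0,-0.3],
    [[0.02,0.1,-0.06],0,-0.3],
    [[0.036,0.16,-0.06],0,-0.3]
  ]
}}

```text
time: 19.02
tool_pos: [0.4724, -0.1747, 0.1435]
ee_rot: [-3.141, -0.001, -0.363]
wrist_force: [0.8, -0.3, 0.2]
width: 0.061
finger_force: 0.0
```

{"method": "carry_out", "body": {
  "steps": [
    [[0,0.004,0],0,-0.3],
    [[0,0.004,0],0,-0.3]
  ]
}}

```text
time: 19.27
tool_pos: [0.4709, -0.1774, 0.143]
ee_rot: [-3.141, 0.001, -0.366]
wrist_force: [-0.3, 0.3, -0.6]
width: 0.061
finger_force: 0.0
```

```bash
python3 - <<'E'
from chk import *
weight("side")
print(shift(-4,-89.5,.046))
s=save("wrist","w4.png")
E
```

```text
side weight 0 
side weight 0 
tcp box [ -4.1 -88.4] [ 0.4711 -0.1767  0.1431] yaw off box deg 0.26 q [-0.47 -0.01  1.53  0.    1.62  1.46] w 0.0612 t 19.325
[0.0002 0.0012 0.0971]
```

View pics/w4.png

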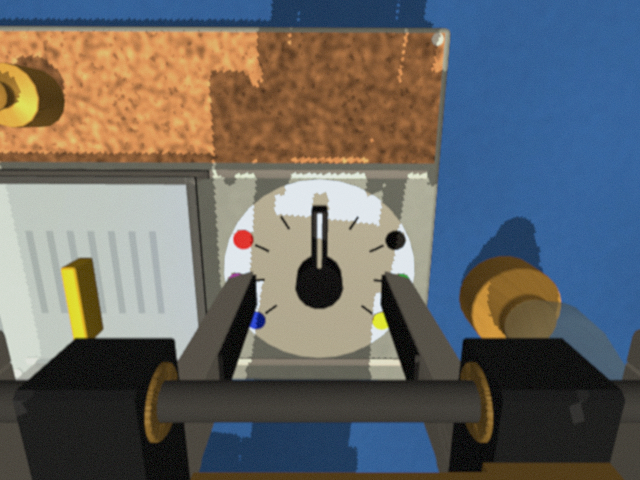

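The wrist view shows the red mark at (243,239), which is +64°, and the pointer at 0° (320,235). The guard is clear, and the weight still stands at the left edge. I'll descend and grip the bar.

{"method": "carry_out", "body": {
  "steps": [
    [[0,0.001,0.03],0,-0.3],
    [[0,0.001,0.06],0,-0.3],
    [[0,0.001,0.085],0,-0.3],
    [[0,0.001,0.095],0,-0.3],
    [[0,0.001,0.095],0,1],
    [[0,0.001,0.095],0,1],
    [[0,0.001,0.095],0,1],
    [[0,0.001,0.095],0,1],
    [[0,0.001,0.095],0,1],
    [[0,0.001,0.095],0,1]
  ]
}}

```text
time: 20.62
tool_pos: [0.4714, -0.1777, 0.0485]
ee_rot: [-3.139, -0.001, -0.366]
wrist_force: [1.5, 2.6, 1.1]
width: 0.0113
finger_force: 30.0
```

{"method": "carry_out", "body": {
  "steps": [
    [[0,0,0],0,1],
    [[0,0,0],0,1]
  ]
}}

```text
time: 20.88
tool_pos: [0.4714, -0.1779, 0.0485]
ee_rot: [-3.14, -0.001, -0.365]
wrist_force: [1.7, 5.0, 3.1]
width: 0.0119
finger_force: 30.0
```

{"method": "carry_out", "body": {
  "steps": [
    [[-0.0005,-0.0063,0],-1,1],
    [[-0.0022,-0.0123,0],-2,1],
    [[-0.0048,-0.018,0],-3,1],
    [[-0.0084,-0.0231,0],-4,1],
    [[-0.0129,-0.0276,0],-5,1],
    [[-0.018,-0.0312,0],-6,1],
    [[-0.0202,-0.0324,0],-6.4,1],
    [[-0.0202,-0.0324,0],-6.4,1],
    [[-0.0202,-0.0324,0],-6.4,1]
  ]
}}

```text
time: 22.0
tool_pos: [0.4644, -0.1383, 0.0487]
ee_rot: [-3.139, -0.005, 0.752]
wrist_force: [1.9, 9.8, 3.6]
width: 0.0112
finger_force: 30.0
```

```bash
python3 - <<'E'
from h import *
print(shift(-40+36*.438,-90+36*.899,.048))
E
```

```text
tcp box [-24.3 -55.1] [ 0.4644 -0.1383  0.0487] yaw off box deg 64.26 q [-0.41  0.    1.71  0.01  1.43  0.41] w 0.0112 t 22.0
[-0.0023  0.0012  0.0007]
```

The tool is at 64.3°. I'll release the bar, rise, and check the pointer.

{"method": "carry_out", "body": {
  "steps": [
    [[0,0,0],0,-0.3],
    [[0,0,0],0,-0.3],
    [[0,0,0],0,-0.3],
    [[0,0,0],0,-0.3],
    [[0,0,0],0,-0.3],
    [[0,0,-0.03],0,-0.3],
    [[0,0,-0.06],0,-0.3],
    [[0,0,-0.095],0,-0.3],
    [[0,0,-0.095],0,-0.3]
  ]
}}

```text
time: 23.12
tool_pos: [0.4655, -0.1422, 0.1466]
ee_rot: [3.135, -0.003, 0.751]
wrist_force: [-0.1, -0.3, -0.3]
width: 0.0611
finger_force: 0.0
```

{"method": "carry_out", "body": {
  "steps": [
    [[0,0,0],1,-0.3],
    [[0,0,0],2,-0.3],
    [[0,0,0],3,-0.3],
    [[0,0,0],4,-0.3],
    [[0,0,0],5,-0.3],
    [[0,0,0],6,-0.3],
    [[0,0,0],6.4,-0.3],
    [[0,0,0],6.4,-0.3],
    [[0,0,0],6.4,-0.3]
  ]
}}

```text
time: 24.25
tool_pos: [0.463, -0.141, 0.1423]
ee_rot: [-3.141, 0.002, -0.364]
wrist_force: [0.1, 0.4, -0.5]
width: 0.0611
finger_force: 0.0
```

```bash
python3 - <<'E'
from chk import *
print(shift(-40,71,.083))
s=save("wrist","w5.png");hsv=cv2.cvtColor(s["image"],cv2.COLOR_RGB2HSV);u,v=np.meshgrid(range(640),range(480))
w=ray(s,0,0,.062)
def loc(m,h): return B(ray(s,u[m].mean(),v[m].mean(),h)).round(1),m.sum()
red=((hsv[...,0]<6)|(hsv[...,0]>175))&(hsv[...,1]>180)&(hsv[...,2]>120);print("red",loc(red,.062))
P=cloud(s);z=P[...,2];X=(P[...,:2]-c)@ex*1000+40;Y=(P[...,:2]-c)@ey*1000+90
r=np.hypot(X,Y);d=(z>.078)&(z<.094)&(r>24)&(r<62);print("ptr angle",np.degrees(np.arctan2(Y[d].mean(),X[d].mean())),d.sum())
E
```

```text
tcp box [-24.6 -58. ] [ 0.463  -0.141   0.1423] yaw off box deg 0.28 q [-0.41 -0.05  1.57  0.    1.62  1.52] w 0.0611 t 24.25
[-0.0147 -0.1291  0.0593]
red (array([-13. , -29.2]), np.int64(272))
ptr angle 65.38219431372177 922
```

View pics/w5.png

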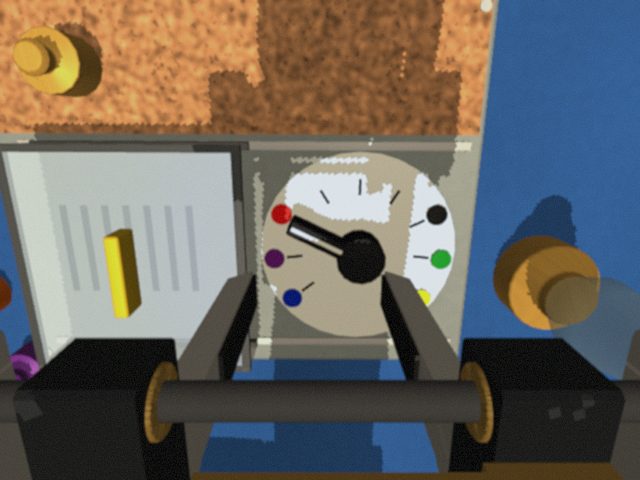

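The pointer aims at the red disc at (281,214), measured at 65°. The guard is still fully open. Next I'll grip the fin again and shut the guard.

{"method": "carry_out", "body": {
  "steps": [
    [[-0.005,-0.05,0],0,-0.3],
    [[-0.01,-0.1,0],0,-0.3],
    [[-0.015,-0.129,0],0,-0.3],
    [[-0.015,-0.129,0],0,-0.3],
    [[-0.015,-0.129,0],0,-0.3],
    [[-0.015,-0.129,0.03],0,-0.3],
    [[-0.015,-0.129,0.05],0,-0.3],
    [[-0.015,-0.129,0.059],0,-0.3],
    [[-0.015,-0.129,0.059],0,1],
    [[-0.015,-0.129,0.059],0,1]
  ]
}}

```text
time: 25.55
tool_pos: [0.4963, -0.0158, 0.0853]
ee_rot: [-3.141, -0.002, -0.366]
wrist_force: [-0.4, -0.1, 1.4]
width: 0.0442
finger_force: 0.0
```

{"method": "carry_out", "body": {
  "steps": [
    [[0,0,0],0,1],
    [[0,0,0],0,1],
    [[0,0,0],0,1],
    [[0,0,0],0,1],
    [[0,0,0],0,1],
    [[0,0,0],0,1]
  ]
}}

```text
time: 26.3
tool_pos: [0.4956, -0.0154, 0.0843]
ee_rot: [-3.141, -0.0, -0.366]
wrist_force: [0.5, -0.1, 1.4]
width: 0.0093
finger_force: 30.0
```

{"method": "carry_out", "body": {
  "steps": [
    [[0,0.01,0],0,1],
    [[0,0.03,0],0,1],
    [[0,0.05,0],0,1],
    [[0,0.07,0],0,1],
    [[0,0.09,0],0,1],
    [[0,0.11,0],0,1],
    [[0,0.13,0],0,1],
    [[0,0.145,0],0,1],
    [[0,0.153,0],0,1],
    [[0,0.157,0],0,1]
  ]
}}

```text
time: 27.55
tool_pos: [0.4389, -0.1621, 0.0843]
ee_rot: [-3.141, 0.001, -0.366]
wrist_force: [-2.6, 4.1, 3.5]
width: 0.0095
finger_force: 30.0
```

{"method": "carry_out", "body": {
  "steps": [
    [[0,0.002,0],0,1],
    [[0,0.004,0],0,1],
    [[0,0.004,0],0,1]
  ]
}}

```text
time: 27.92
tool_pos: [0.438, -0.1643, 0.0843]
ee_rot: [-3.139, 0.001, -0.365]
wrist_force: [-1.2, 5.8, 5.4]
width: 0.0094
finger_force: 30.0
```

```bash
python3 - <<'E'
from h import *
print(shift(-40,-89,.083),robot.get_obs()["wrist_force"]@[*ey,0],robot.get_obs()["finger_force"])
E
```

```text
tcp box [-39.5 -88.8] [ 0.438  -0.1643  0.0843] yaw off box deg 0.27 q [-0.48 -0.06  1.7   0.    1.51  1.45] w 0.0094 t 27.925
[-0.0005  0.0002  0.0013] 5.008665838078729 30.004854798316956
```

{"method": "carry_out", "body": {
  "steps": [
    [[0,0.002,0],0,1],
    [[0,0.003,0],0,1],
    [[0,0.003,0],0,1]
  ]
}}

```text
time: 28.3
tool_pos: [0.4381, -0.1642, 0.0843]
ee_rot: [-3.133, 0.001, -0.363]
wrist_force: [1.1, 12.6, 5.5]
width: 0.0094
finger_force: 30.0
```

{"method": "carry_out", "body": {
  "steps": [
    [[0,-0.003,0],0,1],
    [[0,-0.003,0],0,-0.3],
    [[0,-0.003,0],0,-0.3],
    [[0,-0.003,0],0,-0.3],
    [[0,-0.003,0],0,-0.3],
    [[0,-0.003,-0.04],0,-0.3],
    [[0,-0.003,-0.08],0,-0.3],
    [[-0.05,-0.05,-0.12],0,-0.3],
    [[-0.08,-0.1,-0.14],0,-0.3],
    [[-0.1,-0.15,-0.15],0,-0.3]
  ]
}}

```text
time: 29.55
tool_pos: [0.3975, 0.0012, 0.2344]
ee_rot: [-3.141, -0.004, -0.368]
wrist_force: [1.0, 0.1, 0.3]
width: 0.0614
finger_force: 0.0
```

{"method": "carry_out", "body": {
  "steps": [
    [[-0.03,-0.05,0],0,-0.3],
    [[-0.06,-0.1,0],0,-0.3],
    [[-0.06,-0.15,0],0,-0.3],
    [[-0.06,-0.2,0],0,-0.3],
    [[-0.06,-0.2,0],0,-0.3]
  ]
}}

```text
time: 30.18
tool_pos: [0.4131, 0.2107, 0.2314]
ee_rot: [3.141, 0.002, -0.361]
wrist_force: [-0.1, 0.0, -0.1]
width: 0.0607
finger_force: 0.0
```

```bash
python3 - <<'E'
from chk import *
s,P=weight("side");s,P=weight("top");cv2.imwrite("pics/top9.png",s["image"][:,:,::-1])
u,v=np.meshgrid(range(640),range(480));hsv=cv2.cvtColor(s["image"],cv2.COLOR_RGB2HSV)
f=(hsv[...,1]>120)&(hsv[...,0]>20)&(hsv[...,0]<35)&(abs(u-435)<25)&(abs(v-343)<30);print("fin",f.sum(),B(ray(s,u[f].mean(),v[f].mean(),.118)))
E
```

```text
side weight 254 [ 90.5254205  111.61830468]
side weight 96 [ 90.37234991 112.80128498]
top weight 251 [ 92.25777367 110.91555781]
top weight 97 [ 91.88909469 111.26422923]
fin 184 [-41.41174485 -89.95614625]
```

View pics/top9.png

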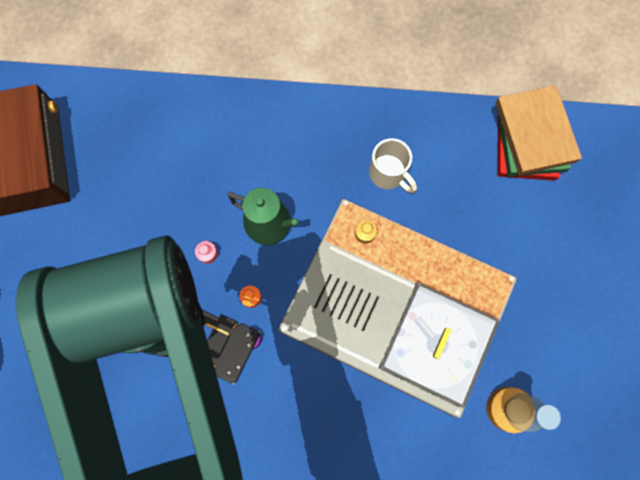

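The final view shows the weight upright on the cork at (366,231) and the guard shut with its fin at box y -90 (442,343). The pointer is at the red mark, and the lamp, pot and mug haven't moved. Handing in.

```bash
python3 -c "
from bench import robot
print(robot.close_job())"
```

```text
the job is handed in; nothing more can be done
None
```

The job is handed in at about 30 s, with no verdict returned: the brass weight stands on the cork strip, the selector is clicked in at red, the guard is fully shut again, and the lamp, pot and mug look unmoved in the last picture.

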